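Put the chisels away in the sloped rack and close the keeper

TASK

Put the two chisels that lie on the bench away in the sloped chisel rack: swing its keeper bar right back, lay each chisel up the slope in the free lane whose notch fits its blade (the broad blade at the wide notch, the narrow blade at the narrow notch), handle end down against the bottom lip and blade down in the notch, then swing the keeper bar fully down over all three chisels. Leave the chisel already in the middle lane in its place and do not shove the other things on the bench about.

Things in the scene. Friction and masses are not known exactly. Their poses are not given: they have to be found in the camera images.
- rack_board: Sloped ply board of the chisel rack, fixed to the bench, tilted 38 degrees, its low end to the right. Origin on its upper face, at the middle of the bottom lip's inner face; x up the slope, z square out of the board, y along the lip, about towards the robot. Face 310 mm up the slope by 224 mm. Lip 28 mm high. Three lanes at y = -70, 0, 70 mm; each starts in a handle pocket 28 mm long, 34 mm wide, 16 mm deep
- notch_wide (a point): Middle of the blade seat in the lane y = -70 mm, at x = 228, z = 8 mm of rack_board: a notch 33 mm wide between uprights 24 mm above the board, in a cross rail from x = 217 to 239 mm. Between pocket and rail the board is bare, and smooth enough that a chisel let go slides down to the lip. For the broad chisel
- notch_middle (a point): The same for the middle lane (y = 0), notch 27 mm wide, taken by the chisel already in the rack
- notch_narrow (a point): The same for the lane y = +70 mm, notch 20 mm wide. For the narrow chisel
- keeper (a joint): Angle in rad of the keeper, a bail that swings over the board. 0 = closed, its cross bar over the chisels, 3 mm above their handles; it grows as the bar swings up and over to the high end; stop at 2.95 = laid right back beyond the blade tips. Stiff hinge: stays where left, 2 to 3 N at the bar moves it. Starts between 0.1 and 1.0, in the way of loading
- keeper_bar (a point): Centre of the keeper's cross bar: a round wooden sleeve 12 mm thick, 228 mm long, parallel to the lip, held by thin arms at its two ends. It moves on a circle of 90 mm radius about keeper_pivot. Closed, it lies at x = 125, z = 34 mm of rack_board; between the lanes (y = +-35 mm) there is free room round it down to the board
- keeper_pivot (a point): Point on the keeper's hinge axis, at x = 215, y = 0, z = 34 mm of rack_board; the axis is parallel to rack_board's y
- chisel_12: Loose chisel with the narrow blade (12 mm), lying on the bench; belongs in the lane y = +70 mm. 276 mm long, 0.16 kg. Origin under its middle, x towards the cutting edge, its axis 12.5 mm above the origin. Turned handle from x = -138 to -16 mm, up to 25 mm thick; blade 4 mm thick from x = -6 to 138 mm, underside 9.5 mm above the origin. Balances at x = -55 mm
- chisel_25: Loose chisel with the broad blade (25 mm wide), lying on the bench; belongs in the lane y = -70 mm (widest notch). Otherwise as chisel_12, same length and handle. Tall open cabinets stand close behind the chisels and the rack, their fronts about 0.72 m ahead of the robot
- chisel_19: Chisel with a 19 mm blade, already lying loose in the middle lane (y = 0), handle end on the lip; stays there. Otherwise as chisel_12
- chisel_12_butt (a point): Centre of the handle's end face on the narrow chisel (x = -138, z = 12.5 mm of chisel_12); it is to bear on the lip
- chisel_12_tip (a point): Middle of the cutting edge of the narrow chisel (x = 138, z = 11.5 mm of chisel_12)
- chisel_25_butt (a point): Centre of the handle's end face on the broad chisel (x = -138, z = 12.5 mm of chisel_25); it is to bear on the lip
- chisel_25_tip (a point): Middle of the cutting edge of the broad chisel (x = 138, z = 11.5 mm of chisel_25)
- chisel_19_butt (a point): Centre of the handle's end face on the middle chisel (x = -138, z = 12.5 mm of chisel_19); it is to bear on the lip
- chisel_19_tip (a point): Middle of the cutting edge of the middle chisel (x = 138, z = 11.5 mm of chisel_19)
- offcut: Bystander: stick of wood 120x22x22 mm, close beside the broad chisel's blade; origin under its centre. Leave alone
- pencil: Bystander: flat carpenter's pencil 148x14x8 mm, close beside the narrow chisel; origin under its centre. Leave alone
- tape_measure: Bystander: tape measure 90x73x38 mm near the front edge; origin under its centre. Leave alone
- spray_can: Bystander: upright spray can 52 mm across, 195 mm high, at the far right; origin under its centre. Leave alone

How it is judged:
By the outcome, as a careful person would: the job done as asked, in the order asked, and still so for the second after the job is handed in, with the robot touching nothing.
It also fails if it takes over 72 s, if anything falls off the work surface, if the arm or the gripper's body presses on something with over 40 N, if the wrist force passes 120 N, or if a joint passes its speed limit or range.

ROBOT

A 6-joint arm with a two-finger parallel gripper is mounted at the origin on a cart in front of the work surface, level with it; the furniture and walls round the work are solid. World frame = base frame: x ahead of the robot, y to its left, z up, the work surface at z = 0. Lengths are in m, angles in degrees, forces in N, time in s.
With the tool pointing down it reaches from about 0.375 to 0.9 m from the base axis. Payload 3.1 kg.
Tool frame: the origin (TCP) lies at the very end of the fingers, on their centre line; the grasp point (between the pads) lies 19 mm behind it (robot.tcp_to_grasp is the distance from the TCP to the grasp point, in m); z points along the fingers, y is the line along which they close (so a half turn about z gives the same grasp; the last joint's range is limited). The gripper opens to 87 mm and grips with 3 to 60 N. Pads are 19 mm wide; open, the fingers measure 117 mm over their backs; the gripper's body (75 mm by 190 mm) begins 51 mm behind the grasp point.
Start: joints at [63.57, 30.224, 82.088, -0, 67.689, -10.227], TCP at [0.174, 0.6, 0.223] pointing down, gripper open.
Joint ranges: [-176.69, 176.69], [-43.24, 126.21], [12.49, 139.97], [-82, 262], [0, 151.66], [-163.58, 163.58]. Speed limits (degrees/s): [159.86, 159.86, 180, 180, 180, 180].

INTERFACE

Orientations are given as a 3x3 rotation matrix whose columns are the frame's x, y, z axes.
In Python, from workcell import robot gives the robot as it stands. The module is installed in compiled form; this text tells all that it offers. Calls block until the motion is done:
- robot.move_ptp(position, orientation): joint-space move of the TCP to a pose.
- robot.servo_line(position, orientation=None, speed=0.15, until_force=None): straight line of the TCP; orientation=None keeps the orientation; speed is the mean speed in m/s. With until_force (N) it stops when the force on the tool has changed by that much, and returns True; else False.
- robot.set_joints(angles): joint-space move.
- robot.move_gripper(opening, newtons=None): opening from 0.0 (shut) to 1.0 (fully open); newtons is the grip in N (None keeps the last); returns when the fingers have stopped.
- robot.wait(seconds).
- robot.ik(position, orientation): joint angles nearest the present ones, or None.
- robot.get_image(name): name is "scene" or "top" or "wrist"; returns a dict with "pixels" (480x640x3 uint8, red, green, blue), "z_map" (480x640 float32, m along the optical axis (not along the pixel's ray), 0 where there is no reading), "vertical_fov" (degrees; the focal length in pixels is half the picture's height over the tangent of half this angle, whatever the lens; pixels are square), "cx", "cy" (the principal point, pixels), "distortion" ([k1, k2, p1, p2, k3] as OpenCV has them; the pictures are not rectified), "R" (3x3) and "t" (3): a world point X has camera coordinates R X + t. Camera axes: x right, y down, z forward; pixel columns grow to the right and rows downward; lengths in m; the calibration is good to about 2 mm. A picture is of the moment at which its call begins.
A pose or a line that the arm cannot do raises robot.IKError and nothing moves.
- robot.hand_in(): hands the job in; it is judged then, once.
Readings, each from a call of its own:
- robot.read_clock(): time.
- robot.read_joint_positions(): joint angles.
- robot.read_joint_vel(): joint speeds.
- robot.read_effort(): joint torques, N m.
- robot.read_tcp_pos(): TCP position.
- robot.read_tcp_rot(): TCP orientation.
- robot.read_contact_force(): force on the tool from outside, world axes, zero at the start.
- robot.read_wrist_torque(): the same for the moment, N m.
- robot.read_gripper_width(): opening from 0.0 (shut) to 1.0 (fully open).
- robot.read_gripper_force(): force on a finger pad.
Only numpy, scipy, OpenCV 4.12 (cv2) and the standard library are available. Lean on these libraries where they do the work, as an engineer would, in place of code of your own. Each camera call takes 0.05 s, during which the arm holds its last target. There are 200 camera calls.

## Working session

There is one attempt and no reset: what is moved stays moved. The work goes in short steps, each a Python script; the robot and the scene stay as the last script left them, time stands still between calls to the robot, and variables do not carry over. Pictures are saved under pics/ and viewed, at most 10 in all, crops included, and the job is handed in when it is done.

```bash
mkdir -p pics; cat > h.py <<'E'
import numpy as np, cv2
from workcell import robot
def K(im):
    f=240/np.tan(np.radians(im["vertical_fov"])/2)
    return np.array([[f,0,im["cx"]],[0,f,im["cy"]],[0,0,1.]])
def cloud(im):
    """world xyz per pixel (480,640,3), nan where no reading"""
    v,u=np.mgrid[0:480,0:640].astype(np.float32)
    p=cv2.undistortPoints(np.stack([u.ravel(),v.ravel()],1)[:,None],K(im),np.array(im["distortion"]),None,None)[:,0]
    z=im["z_map"].ravel().astype(float); z[z==0]=np.nan
    c=np.c_[p*z[:,None],z]
    return ((c-np.array(im["t"]))@np.array(im["R"])).reshape(480,640,3)
def ray(im,uv,z):
    """pixels -> world points on plane z"""
    p=cv2.undistortPoints(np.array(uv,np.float32).reshape(-1,1,2),K(im),np.array(im["distortion"]))[:,0]
    R=np.array(im["R"]);o=-R.T@np.array(im["t"]); d=np.c_[p,np.ones(len(p))]@R
    return o+d*((z-o[2])/d[:,2])[:,None]
def proj(im,P):
    return cv2.projectPoints(np.array(P,float).reshape(-1,3),cv2.Rodrigues(np.array(im["R"]))[0],np.array(im["t"],float),K(im),np.array(im["distortion"]))[0][:,0]
def save(im,n): cv2.imwrite("pics/"+n,im["pixels"][:,:,::-1])
E
python3 - <<'E'
from h import *
import pickle
for n in("top","scene"):
    im=robot.get_image(n); save(im,n+"0.png"); pickle.dump(dict(im),open(n+"0.pkl","wb"))
    print(n,-np.array(im["R"]).T@im["t"],im["vertical_fov"])
print(robot.read_clock(),robot.tcp_to_grasp)
E
```

```text
top [ 0.35413046 -0.04738176  1.4439839 ] 55.54741616876354
scene [-0.06893878 -0.70222726  0.80876277] 52.612982874596135
0.1 0.0187
```

View pics/top0.png

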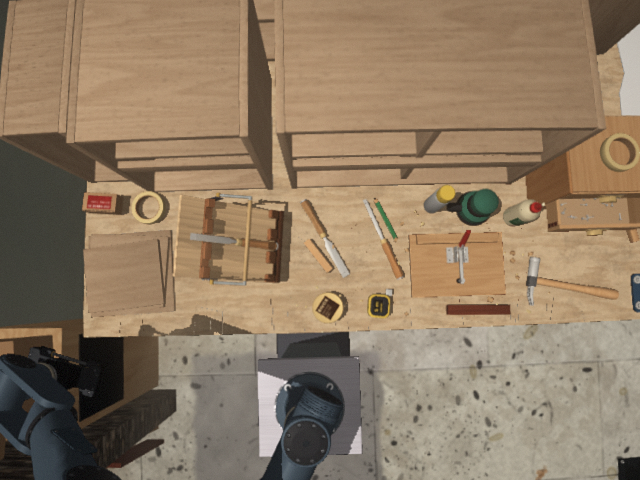

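View pics/scene0.png

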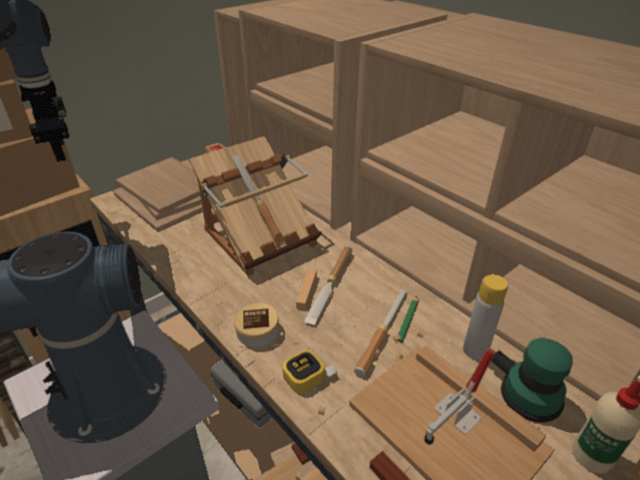

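The top view shows the rack at left (175–285, 195–285), with its bar near u≈247. The broad chisel runs from its butt at about (305,203) to its tip at (345,275). The narrow chisel runs from its tip at (367,200) to its butt at (398,276). The scene view confirms this layout. Next I'll take rough positions and then close wrist views.

```bash
python3 - <<'E'
from h import *
import pickle
im=pickle.load(open("top0.pkl","rb"))
pts={'b_butt':(304,202),'b_tip':(344,275),'n_tip':(367,200),'n_butt':(399,277)}
for k,p in pts.items(): print(k,ray(im,[p],.0115)[0].round(3))
c=cloud(im)
for p in [(187,200),(187,275),(283,215),(283,275),(247,200),(247,280),(193,238),(275,246),(215,200),(270,190)]: print(p,c[p[1],p[0]].round(3))
# wrist views
def down(a): # tool z down, tool x at angle a
    x=np.array([np.cos(a),np.sin(a),0]);z=np.array([0,0,-1.]);return np.c_[x,np.cross(z,x),z]
b=ray(im,[(352,238)],0)[0]; print(b)
R0=robot.read_tcp_rot();print(np.array(R0).round(3))
for n,x,y,z in(("w1",.50,float(b[1]),.36),("w2",.48,.25,.48)):
    for a in (0,np.pi):
        q=robot.ik([x,y,z],down(a)); print(n,a,None if q is None else np.round(q,1))
E
```

```text
b_butt [ 0.643 -0.002  0.012]
b_tip [ 0.406 -0.122  0.012]
n_tip [ 0.644 -0.203  0.012]
n_butt [ 0.395 -0.295  0.012]
(187, 200) [0.618 0.316 0.208]
(187, 275) [0.411 0.318 0.2  ]
(283, 215) [0.603 0.066 0.008]
(283, 275) [ 0.412  0.071 -0.001]
(247, 200) [0.657 0.182 0.   ]
(247, 280) [0.397 0.171 0.085]
(193, 238) [0.512 0.3   0.205]
(275, 246) [0.499 0.089 0.058]
(215, 200) [0.625 0.248 0.164]
(270, 190) [0.687 0.107 0.001]
[ 0.52403536 -0.15195439  0.        ]
[[-0.96   0.279 -0.001]
 [ 0.279  0.96  -0.002]
 [ 0.    -0.002 -1.   ]]
w1 0 [-29.2  14.2  85.6  -0.   80.2  60.8]
w1 3.141592653589793 [ -29.2   14.2   85.6   -0.    80.2 -119.2]
w2 0 [ 15.7  12.4  70.2  -0.   97.4 105.7]
w2 3.141592653589793 [ 15.7  12.4  70.2  -0.   97.4 -74.3]
```

```bash
cat >> h.py <<'E'
def down(a):
    x=np.array([np.cos(a),np.sin(a),0]);z=np.array([0,0,-1.]);return np.c_[x,np.cross(z,x),z]
E
python3 - <<'E'
from h import *
import pickle
for n,p in(("w2",[.47,.22,.50]),("w1",[.50,-.152,.38])):
    robot.move_ptp(p,down(np.pi)); im=robot.get_image("wrist"); save(im,n+".png"); pickle.dump(dict(im),open(n+".pkl","wb"))
    print(n,robot.read_clock(),-np.array(im["R"]).T@im["t"],np.array(im["R"])[2].round(2))
a=cv2.imread("pics/w2.png");b=cv2.imread("pics/w1.png")
cv2.imwrite("pics/w12.png",cv2.resize(np.vstack([a,b]),None,fx=.625,fy=.625))
E
```

```text
w2 2.15 [0.38764323 0.22125126 0.66183267] [ 0.3  -0.   -0.96]
w1 3.6583 [ 0.41803503 -0.15049399  0.54274498] [ 0.3  -0.   -0.95]
```

View pics/w12.png

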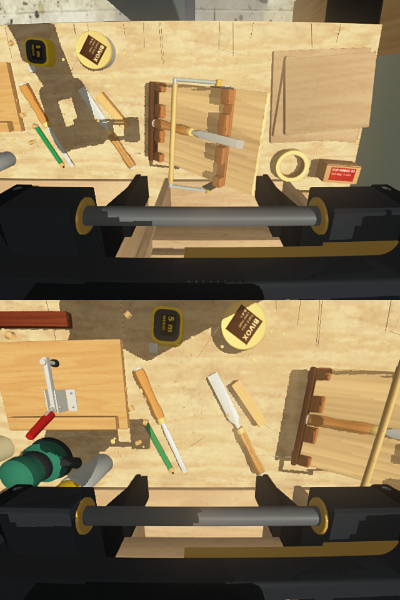

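Upper half, wrist view over the rack: the lip is at about (155,130), the cross rail at (225,130) and the bar runs from (175,85) to (170,185). Lower half: the narrow chisel runs from (135,372) to (183,470) and the broad one from (212,375) to (263,470), with the offcut and pencil beside them. Next I'll fit the poses from depth.

```bash
python3 - <<'E'
from h import *
import pickle
w1,w2,tp=[pickle.load(open(f,"rb")) for f in("w1.pkl","w2.pkl","top0.pkl")]
# table-level check
for n,im in(("w1",w1),("w2",w2),("top",tp)):
    c=cloud(im).reshape(-1,3); m=(abs(c[:,0]-.5)<.1)&(abs(c[:,1]+.05)<.3)&(abs(c[:,2])<.006)
    print(n,"table z",np.median(c[m,2]).round(4),c[m,2].std().round(4))
# chisels
for n,im in(("w1",w1),("top",tp)):
  c=cloud(im);
  for k,b,t in(("broad",(.643,-.002),(.406,-.122)),("narrow",(.395,-.295),(.644,-.203))):
    b,t=np.array(b),np.array(t);d=(t-b)/np.linalg.norm(t-b)
    P=c.reshape(-1,3)
    for it in range(3):
        nn=np.array([-d[1],d[0]]); s=(P[:,:2]-b)@d; l=(P[:,:2]-b)@nn
        m=(s>0.01)&(s<.115)&(abs(l)<.017)&(P[:,2]>.007)&(P[:,2]<.04)
        q=P[m][:,:2]
        vx,vy,x0,y0=cv2.fitLine(q.astype(np.float32),cv2.DIST_L2,0,.001,.001).ravel()
        dd=np.array([vx,vy]);dd*=np.sign(dd@d);ang=dd
        mid=(b+t)/2; nn=np.array([-dd[1],dd[0]]); off=(np.array([x0,y0])-b)@nn
        b=b+nn*off; d=dd
    nn=np.array([-d[1],d[0]]);s=(P[:,:2]-b)@d; l=(P[:,:2]-b)@nn
    m=(abs(l)<.010)&(P[:,2]>.006)&(P[:,2]<.04)&(abs(s-.14)<.17)
    lo,hi=np.percentile(s[m],[.3,99.7])
    print(n,k,"butt",(b+d*lo).round(4),"tip",(b+d*hi).round(4),"len",round(hi-lo,4),"ang",np.degrees(np.arctan2(d[1],d[0])).round(2), "zmax",np.percentile(P[m][:,2],98).round(4))
    for s0 in(.03,.07,.1,.16,.2,.25):
        mm=(abs(s-lo-s0)<.004)&(abs(l)<.03)&(P[:,2]>.006)&(P[:,2]<.04); print("   s",s0,np.percentile(l[mm]*1e3,[1,50,99]).round(1) if mm.any() else None)
# rack plane
for n,im in(("w2",w2),("top",tp)):
    P=cloud(im).reshape(-1,3); P=P[(P[:,0]>.38)&(P[:,0]<.66)&(P[:,1]>.06)&(P[:,1]<.36)&(P[:,2]>.02)&(P[:,2]<.3)]
    rng=np.random.default_rng(0);best=None
    for _ in range(600):
        a=P[rng.choice(len(P),3,False)];nv=np.cross(a[1]-a[0],a[2]-a[0]);L=np.linalg.norm(nv)
        if L<1e-4: continue
        nv/=L;nv*=np.sign(nv[2]);
        if abs(nv[2]-np.cos(np.radians(38)))>.04: continue
        k=(abs((P-a[0])@nv)<.0015).sum()
        if best is None or k>best[0]: best=(k,nv,a[0])
    k,nv,a=best
    for _ in range(3):
        q=P[abs((P-a)@nv)<.0025]; a=q.mean(0); nv=np.linalg.svd(q-a,full_matrices=False)[2][2]; nv*=np.sign(nv[2])
    print(n,"plane",k,nv.round(4),"tilt",np.degrees(np.arccos(nv[2])).round(2),"yaw up-dir",np.degrees(np.arctan2(-nv[1],-nv[0])).round(2),"a",a.round(4))
E
```

```text
w1 table z 0.0003 0.001
w2 table z 0.0004 0.0012
top table z -0.0007 0.0027
w1 broad butt [0.647  0.0025] tip [ 0.4049 -0.1276] len 0.2748 ang -151.75 zmax 0.0256
   s 0.03 [-12.1   0.8  11.7]
   s 0.07 [-9.7  0.2  9.6]
   s 0.1 [-10.9   0.7  10.9]
   s 0.16 [-12.   -0.6  11.5]
   s 0.2 [-12.8  -0.6  11.9]
   s 0.25 [-13.2  -0.5  11.6]
w1 narrow butt [ 0.391  -0.2942] tip [ 0.6466 -0.1945] len 0.2743 ang 21.32 zmax 0.0257
   s 0.03 [-13.2   0.8  11. ]
   s 0.07 [-15.   -0.8   8.1]
   s 0.1 [-12.7   1.5  10.1]
   s 0.16 [-6.   0.2  5.5]
   s 0.2 [-29.7  -0.2   6.1]
   s 0.25 [-29.9  -1.4   6.8]
top broad butt [0.6469 0.0029] tip [ 0.405  -0.1259] len 0.274 ang -151.96 zmax 0.0262
   s 0.03 [-10.6   1.6  11.7]
   s 0.07 [-8.7 -0.1  9.6]
   s 0.1 [-10.4  -1.1  10.4]
   s 0.16 [-19.7   0.8  11.7]
   s 0.2 [-11.    0.7  12.3]
   s 0.25 [-9.8  1.3 12.4]
top narrow butt [ 0.3905 -0.2971] tip [ 0.6445 -0.1941] len 0.274 ang 22.07 zmax 0.0277
   s 0.03 [-11.2   1.   11. ]
   s 0.07 [-13.6   1.2   8.9]
   s 0.1 [-12.4   1.   16.2]
   s 0.16 [-5.  -1.   4.4]
   s 0.2 [-27.7  -0.6   4.2]
   s 0.25 [-28.3  -1.    4.6]
w2 plane 16918 [-0.049  -0.6122  0.7892] tilt 37.89 yaw up-dir 85.42 a [0.5046 0.2473 0.1518]
top plane 2445 [-0.0484 -0.6148  0.7872] tilt 38.07 yaw up-dir 85.5 a [0.5095 0.2318 0.1402]
```

```bash
python3 - <<'E'
from h import *
import pickle
w1,w2,tp=[pickle.load(open(f,"rb")) for f in("w1.pkl","w2.pkl","top0.pkl")]
yaw=np.radians(85.45);t=np.radians(38)
xr=np.array([np.cos(t)*np.cos(yaw),np.cos(t)*np.sin(yaw),np.sin(t)])
zr=np.array([-np.sin(t)*np.cos(yaw),-np.sin(t)*np.sin(yaw),np.cos(t)]);yr=np.cross(zr,xr);print("yr",yr.round(3))
A=np.array([.5046,.2473,.1518])
Rr=np.c_[xr,yr,zr]
for n,im in(("w2",w2),("top",tp)):
    P=cloud(im).reshape(-1,3); P=P[np.isfinite(P[:,0])]; L=(P-A)@Rr*1e3
    L=L[(abs(L[:,0])<350)&(abs(L[:,1])<150)&(abs(L[:,2])<120)]
    on=L[abs(L[:,2])<3]
    print(n,"board z",np.median(on[:,2]).round(2),"x",np.percentile(on[:,0],[.3,99.7]).round(1))
    for x0 in (-100,0,60,90): 
        q=on[abs(on[:,0]-x0)<8]; print("  y edges at x",x0,np.percentile(q[:,1],[.5,99.5]).round(1) if len(q) else None)
    up=L[(L[:,2]>17)&(L[:,2]<40)]
    h,e=np.histogram(up[:,0],np.arange(-300,200,4)); print("  up hist x",[(int(a),int(b)) for a,b in zip(e,h) if b>(40 if n=="w2" else 6)])
    lip=L[(L[:,2]>24)&(L[:,2]<31)]
    h,e=np.histogram(L[(abs(L[:,2]-28)<3)&(L[:,0]<-130)][:,0],np.arange(-300,-130,2)); print("  lip",[(int(a),int(b)) for a,b in zip(e,h) if b>3])
    for zc in (24,):
        r=L[(abs(L[:,2]-zc)<3)&(L[:,0]>20)&(L[:,0]<100)]
        h,e=np.histogram(r[:,0],np.arange(20,100,2));print("  rail x",[(int(a),int(b)) for a,b in zip(e,h) if b>3])
        h,e=np.histogram(r[:,1],np.arange(-130,130,2));print("  rail y",[(int(a),int(b)) for a,b in zip(e,h) if b>3])
    # bar
    b=L[(L[:,2]>55)&(abs(L[:,1])<90)]; print("  bar",len(b),np.median(b,0).round(1) if len(b) else None)
E
```

```text
yr [-0.997  0.079  0.   ]
w2 board z -0.0 x [-250.3  119.4]
  y edges at x -100 [-117.7  103.2]
  y edges at x 0 [-117.9  102.2]
  y edges at x 60 [-117.8  103.7]
  y edges at x 90 [-117.9  103.7]
  up hist x [(-300, 113), (-296, 329), (-292, 364), (-288, 403), (-284, 416), (-280, 432), (-276, 421), (-272, 381), (-268, 108), (-204, 63), (-200, 192), (-196, 340), (-192, 516), (-172, 42), (-168, 46), (20, 46), (24, 111), (28, 306), (32, 273), (36, 311), (40, 267), (44, 405), (48, 138)]
  lip [(-290, 8), (-288, 50), (-286, 129), (-284, 186), (-282, 192), (-280, 151), (-278, 67), (-276, 12), (-204, 14), (-202, 49), (-200, 89), (-198, 103), (-196, 101), (-194, 154), (-192, 136), (-190, 13), (-182, 6), (-176, 5), (-174, 5)]
  rail x [(26, 48), (28, 98), (30, 129), (32, 127), (34, 125), (36, 142), (38, 129), (40, 129), (42, 134), (44, 148), (46, 179), (48, 40)]
  rail y [(-122, 14), (-120, 14), (-118, 14), (-116, 19), (-114, 15), (-112, 14), (-110, 19), (-108, 17), (-106, 14), (-104, 18), (-102, 19), (-100, 12), (-98, 20), (-96, 18), (-62, 8), (-60, 14), (-58, 18), (-56, 17), (-54, 19), (-5
[... 1518 characters left out ...]
 [(24, 12), (26, 28), (28, 27), (30, 25), (32, 35), (34, 28), (36, 29), (38, 33), (40, 32), (42, 24), (44, 28), (46, 20)]
  rail y [(-118, 4), (-116, 5), (-112, 5), (-110, 5), (-108, 4), (-106, 4), (-102, 5), (-96, 5), (-60, 4), (-58, 4), (-56, 5), (-54, 5), (-52, 4), (-48, 7), (-46, 5), (-44, 4), (-42, 4), (-40, 5), (-38, 5), (-32, 5), (-30, 4), (-26, 6), (-24, 4), (-22, 4), (6, 5), (8, 4), (10, 4), (12, 4), (18, 6), (20, 4), (22, 4), (28, 5), (30, 4), (32, 4), (34, 5), (36, 4), (38, 4), (40, 5), (42, 5), (46, 4), (48, 6), (50, 4), (74, 4), (76, 7), (78, 6), (80, 4), (82, 4), (84, 7), (86, 5), (88, 4), (90, 7), (92, 5), (94, 5), (98, 6), (100, 6), (104, 5)]
  bar 1179 [-321.1   -4.    77.2]
```

```bash
cat >> h.py <<'E'
YAW=np.radians(85.45);TI=np.radians(38)
XR=np.array([np.cos(TI)*np.cos(YAW),np.cos(TI)*np.sin(YAW),np.sin(TI)])
ZR=np.array([-np.sin(TI)*np.cos(YAW),-np.sin(TI)*np.sin(YAW),np.cos(TI)]);YR=np.cross(ZR,XR)
RR=np.c_[XR,YR,ZR]
O=np.array([.5046,.2473,.1518])+RR@[-.1904,-.0078,0]
def W(x,y,z): return O+RR@[x,y,z]          # rack -> world (m)
def bar(th): return .215-.09*np.cos(th),.034+.09*np.sin(th)
CH={"broad":(np.array([.647,.0027]),np.radians(-151.85)),"narrow":(np.array([.391,-.2955]),np.radians(21.7))}
G=robot.tcp_to_grasp
def rackcloud(im):
    P=cloud(im).reshape(-1,3); return (P[np.isfinite(P[:,0])]-O)@RR
def keeper(im):
    L=rackcloud(im); r=np.hypot(L[:,0]-.215,L[:,2]-.034)
    m=(abs(L[:,1])<.1)&(abs(r-.094)<.008)&(L[:,2]>.036)
    th=np.arctan2(L[m,2]-.034,.215-L[m,0]); h,e=np.histogram(th,np.arange(-.2,3.2,.05)); return m.sum(),e[h.argmax()]+.025,np.median(th)
def toolbar(psi,s):
    """tool z at angle psi in rack x-z plane, fingers close across the bar; tool x = s*rack y"""
    z=RR@[np.cos(psi),0,np.sin(psi)]; x=s*YR; return np.c_[x,np.cross(z,x),z]
def toolplace(s):
    return np.c_[s*XR,np.cross(-ZR,s*XR),-ZR]
E
python3 - <<'E'
from h import *
import pickle
w1,w2,tp=[pickle.load(open(f,"rb")) for f in("w1.pkl","w2.pkl","top0.pkl")]
print("O",O.round(4))
for im in(w2,tp): print("keeper",keeper(im))
L=rackcloud(w2)
for x in np.arange(.01,.29,.03):
    m=(abs(L[:,0]-x)<.004)&(abs(L[:,1])<.014)&(L[:,2]<.06); q=L[m]; t=q[q[:,2]>.006]
    print("c19",x.round(2),np.percentile(q[:,2],95).round(4),np.median(t[:,1]).round(4) if len(t) else None)
P=cloud(w1).reshape(-1,3)
for k,(b,a) in CH.items():
    d=np.array([np.cos(a),np.sin(a)]);n=np.array([-d[1],d[0]]);s=(P[:,:2]-b)@d;l=(P[:,:2]-b)@n
    m=(abs(l)>.016)&(abs(l)<.06)&(P[:,2]>.005)&(P[:,2]<.06)&(s>.03)&(s<.13); print(k,"obst",m.sum(),(s[m].min(),np.unique(l[m].round(2))) if m.any() else None)
    for sg in(0,np.pi):
        p=np.r_[b+.083*d,.003]; R=down(a+sg)
        for z in(.003,.3): q=robot.ik(p+[0,0,z-.003],R); print("  pick",sg,z,None if q is None else np.round(q,0))
        y={"broad":-.07,"narrow":.07}[k]; s_=1 if sg==0 else -1
        for h in(.0035,.13):
            q=robot.ik(W(.095,y,h),toolplace(s_)); print("  place",s_,h,None if q is None else np.round(q,0))
for s in(1,-1):
  for yy in (.035,-.035):
    print("bar",s,yy)
    for th,psi in((0,-95),(.5,-95),(1.2,-105),(2,-120),(2.95,-140)):
        x,z=bar(th); R=toolbar(np.radians(psi),s); q=robot.ik(W(x,yy,z)+R[:,2]*G,R); print("  ",th,None if q is None else np.round(q,0))
E
```

```text
O [0.5005 0.0971 0.0346]
keeper (np.int64(965), np.float64(0.5749999999999998), np.float64(0.5944857221909332))
keeper (np.int64(285), np.float64(0.5749999999999998), np.float64(0.5728494421693269))
c19 0.01 0.0255 0.0035
c19 0.04 0.0253 0.0032
c19 0.07 0.0227 0.0014
c19 0.1 0.024 0.0022
c19 0.13 0.0223 0.002
c19 0.16 0.0139 -0.0001
c19 0.19 0.0133 0.0006
c19 0.22 0.0141 -0.0017
c19 0.25 0.0129 0.0004
c19 0.28 0.0008 0.0005
broad obst 115 (np.float64(0.11507650547891729), array([-0.06, -0.05, -0.04]))
  pick 0 0.003 [ -15.   45.   97.   -0.   37. -133.]
  pick 0 0.3 [ -15.   22.   84.   -0.   74. -133.]
  place 1 0.0035 [-14.  42.  99.  47.  57. -42.]
  place 1 0.13 [-22.  33.  96.  39.  70. -37.]
  pick 3.141592653589793 0.003 [-15.  45.  97.  -0.  37.  47.]
  pick 3.141592653589793 0.3 [-15.  22.  84.  -0.  74.  47.]
  place -1 0.0035 [-14.  42.  99.  47.  57. 138.]
  place -1 0.13 [-22.  33.  96.  39.  70. 143.]
narrow obst 341 (np.float64(0.030030787910836517), array([-0.06, -0.05, -0.04, -0.03, -0.02]))
  pick 0 0.003 [-41.  44. 103.  -0.  33.  27.]
  pick 0 0.3 [-41.  19.  89. 
[... 489 characters left out ...]
]
   2 [  9.  19.  96.   9.  64. -80.]
   2.95 [ 26.  28.  84. -11.  75. -56.]
bar 1 -0.035
   0 [ -10.   36.  103.   42.   53. -126.]
   0.5 [ -12.   32.  102.   39.   58. -123.]
   1.2 [  -6.   25.   97.   26.   62. -105.]
   2 [  7.  24.  87.   8.  68. -81.]
   2.95 [ 23.  32.  75. -11.  78. -59.]
bar -1 0.035
   0 [-11.  33. 113.  46.  49.  48.]
   0.5 [-14.  28. 111.  42.  54.  52.]
   1.2 [ -6.  20. 106.  27.  58.  73.]
   2 [  9.  19.  96.   9.  64. 100.]
   2.95 [ 26.  28.  84. -11.  75. 124.]
bar -1 -0.035
   0 [-10.  36. 103.  42.  53.  54.]
   0.5 [-12.  32. 102.  39.  58.  57.]
   1.2 [-6. 25. 97. 26. 62. 75.]
   2 [ 7. 24. 87.  8. 68. 99.]
   2.95 [ 23.  32.  75. -11.  78. 121.]
```

```bash
cat >> h.py <<'E'
def swing(th0,th1,psi0,psi1,yy=.035,s=1,n=10,force=12,over=0.0):
    def pose(th,psi,back=0):
        x,z=bar(th); R=toolbar(np.radians(psi),s); return W(x,yy,z)+R[:,2]*(G-back),R
    p,R=pose(th0,psi0,.09); robot.move_gripper(.5); robot.move_ptp(p,R)
    robot.servo_line(pose(th0,psi0)[0],R,.12); robot.move_gripper(0,force)
    print("grip w",robot.read_gripper_width(),robot.read_contact_force())
    for u in np.linspace(0,1,n+1)[1:]:
        p,R=pose(th0+u*(th1+over-th0),psi0+u*(psi1-psi0)); robot.servo_line(p,R,.1)
        print(round(u,2),np.round(robot.read_contact_force(),1),round(robot.read_gripper_width(),3))
    robot.move_gripper(.5); p,R=pose(th1,psi1,.1); robot.servo_line(p,R,.2)
E
python3 - <<'E'
from h import *
import pickle
w1=pickle.load(open("w1.pkl","rb"));P=cloud(w1).reshape(-1,3)
b,a=CH["narrow"];d=np.array([np.cos(a),np.sin(a)]);n=np.array([-d[1],d[0]]);s=(P[:,:2]-b)@d;l=(P[:,:2]-b)@n
for s0 in np.arange(.03,.13,.01):
    m=(abs(s-s0)<.005)&(l<-.015)&(l>-.06)&(P[:,2]>.004);print(s0.round(2),m.sum(),(l[m].max().round(3),P[m,2].max().round(3)) if m.any() else "")
swing(.58,2.95,-95,-140)
print(keeper(robot.get_image("top")),robot.read_clock())
im=robot.get_image("scene");save(im,"s1.png");print(keeper(im))
E
```

```text
0.03 90 (np.float64(-0.044), np.float64(0.02))
0.04 61 (np.float64(-0.05), np.float64(0.021))
0.05 44 (np.float64(-0.054), np.float64(0.02))
0.06 14 (np.float64(-0.017), np.float64(0.019))
0.07 42 (np.float64(-0.015), np.float64(0.019))
0.08 29 (np.float64(-0.05), np.float64(0.019))
0.09 0 
0.1 0 
0.11 22 (np.float64(-0.031), np.float64(0.02))
0.12 61 (np.float64(-0.03), np.float64(0.022))
grip w 0.12945432860532144 [-2.28471028 -7.62482993 -1.09428411]
0.1 [ -2.9 -13.1   0.5] 0.134
0.2 [ -5.  -18.5   7. ] 0.133
0.3 [ -4.9 -19.8  13.3] 0.13
0.4 [ -4.3 -12.9  15.3] 0.127
0.5 [-2.6 -5.8 13.3] 0.131
0.6 [-0.6 -1.6  9.5] 0.134
0.7 [-0.2  0.5  9.8] 0.136
0.8 [2.4 3.3 6. ] 0.132
0.9 [4.6 3.  1.8] 0.131
1.0 [4.  0.4 3.3] 0.135
(np.int64(208), np.float64(2.874999999999999), np.float64(2.8974402819457006)) 12.3833
(np.int64(255), np.float64(2.874999999999999), np.float64(2.8769938693056645))
```

View pics/s1.png

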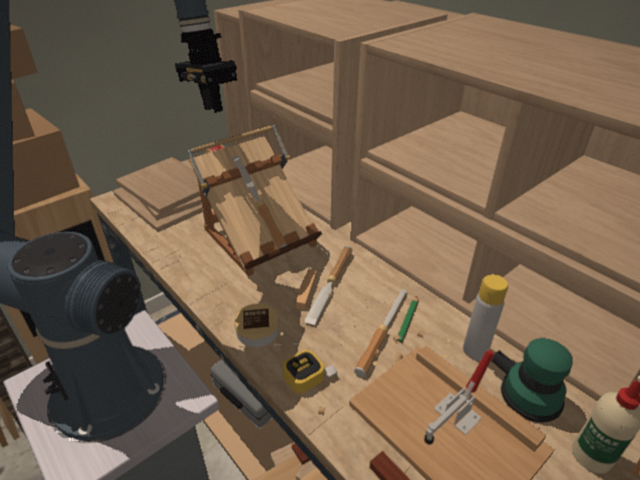

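The scene picture shows the keeper laid back at the high end, with its bar from about (195,150) to (278,130), and nothing else has moved. I'll press the bar onto its stop, then pick up the broad chisel.

```bash
cat >> h.py <<'E'
def pick(k,sg,z=.003,grip=25):
    b,a=CH[k]; d=np.array([np.cos(a),np.sin(a)]); p=np.r_[b+.083*d,z]; R=down(a+(0 if sg>0 else np.pi))
    robot.move_gripper(.5); robot.move_ptp(p+[0,0,.12],R)
    robot.servo_line(p+[0,0,.03],R,.25); hit=robot.servo_line(p,R,.08,until_force=8); print("hit",hit,np.round(robot.read_tcp_pos(),4))
    robot.move_gripper(0,grip); print("width mm",87*robot.read_gripper_width(),robot.read_gripper_force())
    robot.servo_line(p+[0,0,.06],R,.1); robot.servo_line(p+[0,0,.28],R,.3)
    print("held",87*robot.read_gripper_width(),np.round(robot.read_contact_force(),1),robot.read_clock())
E
python3 - <<'E'
from h import *
R=toolbar(np.radians(-140),1); x,z=bar(2.95)
robot.move_gripper(0); t=np.array([.19,0,-.98])
p=W(x,.035,z)-RR@t*.035; robot.servo_line(p,R,.2)
print("press",robot.servo_line(p+RR@t*.045,R,.06,until_force=9))
L=(robot.read_tcp_pos()-O)@RR; print("tcp rack",L.round(4),"bar",np.round([x,z],4))
robot.servo_line(p-RR@t*.06,R,.25)
print(keeper(robot.get_image("top")))
robot.move_ptp([.48,.12,.33],down(np.radians(-151.85)))
pick("broad",1)
im=robot.get_image("wrist");save(im,"w3.png")
E
```

```text
press True
tcp rack [0.3022 0.0347 0.0602] bar [0.3034 0.0511]
(np.int64(149), np.float64(2.874999999999999), np.float64(2.9031103999913936))
hit False [ 0.5735 -0.0365  0.0025]
width mm 23.545025080980505 24.999919657129794
held 23.6004787874491 [-1.2  0.5 -2.5] 21.0833
```

View pics/w3.png

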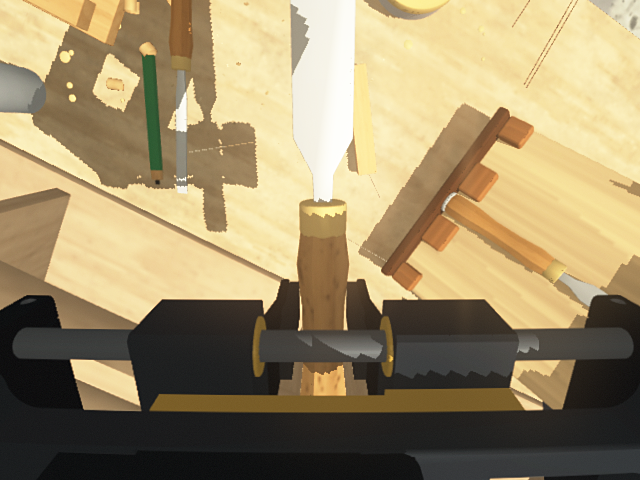

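The chisel is held straight in the jaws, blade running up from (320,200), with the rack at right (400–530, 110–290). Now to carry and place it, checking at the hover.

```bash
cat >> h.py <<'E'
def heldcheck(im,y):
    """held chisel in rack frame: handle/blade line"""
    L=rackcloud(im); tz=((robot.read_tcp_pos()-O)@RR)
    out=[]
    for dx in (.03,.05,.09,.13,.17):
        m=(abs(L[:,0]-tz[0]-dx)<.005)&(abs(L[:,1]-tz[1])<.03)&(abs(L[:,2]-tz[2]-.01)<.03)
        out.append((dx,int(m.sum()),np.round(1e3*np.array([np.median(L[m,1])-tz[1],L[m,1].min()-tz[1],L[m,1].max()-tz[1],np.percentile(L[m,2],80)-tz[2]]),1) if m.any() else None))
    return out
def hover(y,s,h=.13,x=.091):
    R=toolplace(s); robot.move_ptp(W(x,y,h),R); return R
E
python3 - <<'E'
from h import *
robot.move_ptp([.50,.03,.34],down(np.radians(150)))
hover(-.07,1)
im=robot.get_image("wrist"); save(im,"w4.png")
print(((robot.read_tcp_pos()-O)@RR).round(4),robot.read_clock())
for r in heldcheck(im,-.07): print(r)
E
```

```text
[ 0.0916 -0.0704  0.1307] 22.9333
(0.03, 1137, array([  0.7, -11. ,  11.9,  19. ]))
(0.05, 1065, array([  0.7, -10. ,  10.9,  17.3]))
(0.09, 1587, array([  0.7, -12. ,  13.2,   8.8]))
(0.13, 794, array([  0.8, -11.5,  13. ,   8.5]))
(0.17, 0, None)
```

View pics/w4.png

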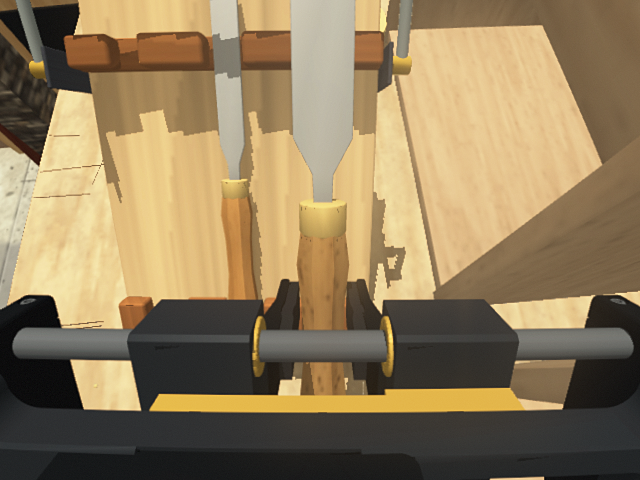

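The held chisel lines up with the slope, its blade centred over the wide notch near u≈323. The middle chisel is undisturbed at u≈232. Lowering it.

```bash
cat >> h.py <<'E'
def place(y,s):
    R=toolplace(s); rk=lambda: ((robot.read_tcp_pos()-O)@RR).round(4)
    robot.servo_line(W(.091,y,.018),R,.15)
    h=robot.servo_line(W(.091,y,.001),R,.03,until_force=4); r=rk(); print("down",h,r)
    h=robot.servo_line(W(.091-.016,y,r[2]+.0007),R,.03,until_force=5); print("slid",h,rk(),np.round(RR.T@robot.read_contact_force(),1))
    r=rk(); robot.move_gripper(.45); robot.wait(.3)
    robot.servo_line(W(r[0],y,.06),R,.12); robot.servo_line(W(r[0],y,.15),R,.3)
def seated(im,y):
    L=rackcloud(im)
    for x in (.02,.05,.1,.17,.2,.227,.25,.268):
        m=(abs(L[:,0]-x)<.005)&(abs(L[:,1]-y)<.016)&(L[:,2]<.06)&(L[:,2]>.0045); q=L[m]
        print(" x",x,int(m.sum()),(q[:,1].mean().round(4),np.percentile(q[:,2],95).round(4)) if m.any() else None)
    m=(abs(L[:,1]-y)<.006)&(L[:,2]>.009)&(L[:,2]<.04)&(L[:,0]>.24)&(L[:,0]<.3); print(" tip x",np.percentile(L[m,0],99).round(4) if m.any() else None)
E
python3 - <<'E'
from h import *
place(-.07,1)
robot.move_ptp([.46,.0,.40],down(np.pi))
im=robot.get_image("top"); seated(im,-.07); print(robot.read_clock(),keeper(im))
P=cloud(im);b,a=CH["narrow"]
E
```

```text
down True [ 0.0908 -0.07    0.0031]
slid True [ 0.0831 -0.0696  0.0031] [ 2.3 -0.6  2.4]
 x 0.02 0 None
 x 0.05 0 None
 x 0.1 23 (np.float64(-0.0677), np.float64(0.0261))
 x 0.17 29 (np.float64(-0.0697), np.float64(0.0161))
 x 0.2 30 (np.float64(-0.0695), np.float64(0.0148))
 x 0.227 35 (np.float64(-0.0703), np.float64(0.0149))
 x 0.25 36 (np.float64(-0.0699), np.float64(0.0158))
 x 0.268 34 (np.float64(-0.0694), np.float64(0.0147))
 tip x 0.2737
27.8167 (np.int64(318), np.float64(2.924999999999999), np.float64(2.9071914888649775))
```

The broad chisel is seated: the butt is on the lip and the blade is centred in the notch. Next, the narrow one.

```bash
python3 - <<'E'
from h import *
pick("narrow",1)
robot.move_ptp([.46,-.05,.34],down(np.radians(50)))
hover(.07,1)
im=robot.get_image("wrist"); save(im,"w5.png")
print(((robot.read_tcp_pos()-O)@RR).round(4),robot.read_clock())
for r in heldcheck(im,.07): print(r)
E
```

```text
hit False [ 0.4682 -0.2649  0.0031]
width mm 23.69896087553922 24.972492554225028
held 23.436123757683628 [ 0.5 -1.  -1.7] 33.35
[0.0902 0.0689 0.1307] 35.3917
(0.03, 1151, array([  0.4, -11.3,  12. ,  19.6]))
(0.05, 1142, array([ 0.3, -9.8, 10.8, 18. ]))
(0.09, 743, array([ 0.7, -5.1,  6.4,  9.2]))
(0.13, 475, array([ 0.9, -5.2,  6.7,  8.9]))
(0.17, 0, None)
```

View pics/w5.png

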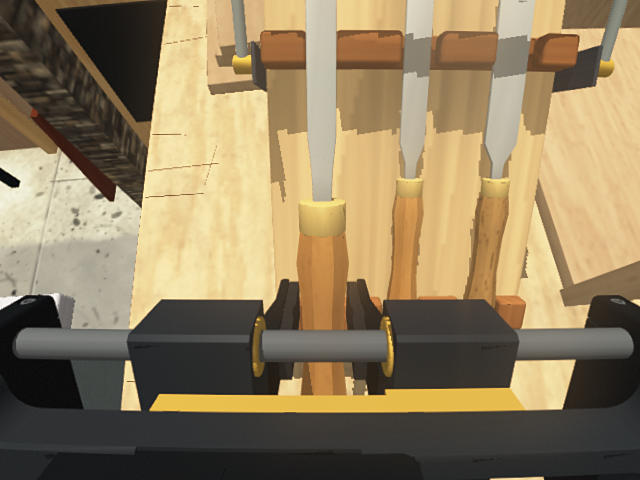

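The narrow chisel (u≈320) hangs in line over its lane. The middle one (u≈410) and the broad one (u≈500) lie seated.

```bash
python3 - <<'E'
from h import *
place(.07,1)
robot.move_ptp([.46,.0,.40],down(np.pi))
im=robot.get_image("top")
for y in(.07,0,-.07): print(y); seated(im,y)
print(robot.read_clock(),keeper(im))
E
```

```text
down True [0.0909 0.0698 0.0032]
slid True [0.0825 0.0704 0.0032] [ 1.8 -0.5  0.2]
0.07
 x 0.02 22 (np.float64(0.0701), np.float64(0.0249))
 x 0.05 20 (np.float64(0.0719), np.float64(0.0244))
 x 0.1 0 None
 x 0.17 14 (np.float64(0.0711), np.float64(0.0151))
 x 0.2 19 (np.float64(0.0716), np.float64(0.0154))
 x 0.227 37 (np.float64(0.0711), np.float64(0.0257))
 x 0.25 16 (np.float64(0.0716), np.float64(0.0163))
 x 0.268 16 (np.float64(0.0718), np.float64(0.013))
 tip x 0.2731
0
 x 0.02 5 (np.float64(0.0099), np.float64(0.0234))
 x 0.05 0 None
 x 0.1 8 (np.float64(-0.0017), np.float64(0.0244))
 x 0.17 24 (np.float64(0.0005), np.float64(0.0172))
 x 0.2 23 (np.float64(0.0002), np.float64(0.0166))
 x 0.227 38 (np.float64(-0.0015), np.float64(0.0251))
 x 0.25 25 (np.float64(0.0004), np.float64(0.0165))
 x 0.268 24 (np.float64(-0.0008), np.float64(0.0127))
 tip x 0.2751
-0.07
 x 0.02 0 None
 x 0.05 0 None
 x 0.1 18 (np.float64(-0.0683), np.float64(0.0242))
 x 0.17 29 (np.float64(-0.0692), np.float64(0.0167))
 x 0.2 28 (np.float64(-0.068), np.float64(0.0168))
 x 0.227 35 (np.float64(-0.07), np.float64(0.0161))
 x 0.25 32 (np.float64(-0.069), np.float64(0.0141))
 x 0.268 35 (np.float64(-0.0704), np.float64(0.0135))
 tip x 0.275
40.1333 (np.int64(322), np.float64(2.874999999999999), np.float64(2.9029707104352953))
```

```bash
python3 - <<'E'
from h import *
robot.move_ptp([.46,.25,.42],down(np.pi/2+np.radians(85.45)))
swing(2.94,0,-140,-93,n=11,force=14,over=-.02)
im=robot.get_image("top");print(robot.read_clock())
L=rackcloud(im); m=(abs(L[:,1])<.1)&(abs(L[:,0]-.125)<.03)&(L[:,2]>.031)&(L[:,2]<.06); print(m.sum(),np.median(L[m],0).round(4),np.percentile(L[m,2],[10,50,90]).round(4))
E
```

```text
grip w 0.13048907482683755 [ 0.5049665  -0.66638128 -0.03287077]
0.09 [-1.9  2.7  5.7] 0.132
0.18 [-2.   1.5  8.6] 0.131
0.27 [-0.7 -1.3  6.7] 0.129
0.36 [-0.5 -3.2  4.6] 0.13
0.45 [-0.2 -2.1  1.1] 0.129
0.55 [-0.2 -1.4 -0.9] 0.131
0.64 [-1.  -1.5 -1.3] 0.127
0.73 [-1.  -0.8 -1.3] 0.132
0.82 [-1.  -0.6 -1.5] 0.121
0.91 [-1.6 -2.8 -3.2] 0.127
1.0 [-2.7 -5.9 -7.3] 0.124
49.3583
153 [ 0.1261 -0.0466  0.0415] [0.0376 0.0415 0.0447]
```

```bash
python3 - <<'E'
from h import *
R=toolbar(np.radians(-93),1); robot.move_gripper(0)
robot.servo_line(W(.125,.035,.065),R,.25)
print("press",robot.servo_line(W(.125,.035,.034),R,.04,until_force=10),((robot.read_tcp_pos()-O)@RR).round(4))
robot.servo_line(W(.125,.035,.14),R,.25); robot.move_ptp([.44,-.08,.42],down(np.pi))
im=robot.get_image("top"); L=rackcloud(im); m=(abs(L[:,1])<.1)&(abs(L[:,0]-.125)<.03)&(L[:,2]>.031)&(L[:,2]<.06); print(m.sum(),np.median(L[m],0).round(4))
for y in(.07,0,-.07): print(y); seated(im,y)
a=robot.get_image("scene"); v=a["pixels"][110:390,150:450,::-1]; cv2.imwrite("pics/s2.png",cv2.resize(v,None,fx=2,fy=2)); print(robot.read_clock())
E
```

```text
press True [0.1249 0.0348 0.04  ]
266 [ 0.1258 -0.0039  0.0373]
0.07
 x 0.02 24 (np.float64(0.071), np.float64(0.0266))
 x 0.05 23 (np.float64(0.072), np.float64(0.0249))
 x 0.1 19 (np.float64(0.0706), np.float64(0.0247))
 x 0.17 14 (np.float64(0.0717), np.float64(0.0165))
 x 0.2 19 (np.float64(0.0708), np.float64(0.0181))
 x 0.227 38 (np.float64(0.07), np.float64(0.026))
 x 0.25 15 (np.float64(0.0706), np.float64(0.0147))
 x 0.268 18 (np.float64(0.0724), np.float64(0.0147))
 tip x 0.2685
0
 x 0.02 24 (np.float64(0.0005), np.float64(0.028))
 x 0.05 21 (np.float64(0.0024), np.float64(0.0264))
 x 0.1 19 (np.float64(0.0001), np.float64(0.0248))
 x 0.17 24 (np.float64(-0.0002), np.float64(0.018))
 x 0.2 27 (np.float64(0.0001), np.float64(0.016))
 x 0.227 43 (np.float64(-0.0012), np.float64(0.0239))
 x 0.25 24 (np.float64(0.0003), np.float64(0.0152))
 x 0.268 25 (np.float64(-0.0008), np.float64(0.013))
 tip x 0.2739
-0.07
 x 0.02 25 (np.float64(-0.066), np.float64(0.0258))
 x 0.05 25 (np.float64(-0.0676), np.float64(0.0251))
 x 0.1 23 (np.float64(-0.0685), np.float64(0.0248))
 x 0.17 27 (np.float64(-0.0694), np.float64(0.016))
 x 0.2 29 (np.float64(-0.0683), np.float64(0.0151))
 x 0.227 36 (np.float64(-0.0705), np.float64(0.0177))
 x 0.25 29 (np.float64(-0.07), np.float64(0.0166))
 x 0.268 32 (np.float64(-0.0699), np.float64(0.0145))
 tip x 0.2726
53.025
```

View pics/s2.png

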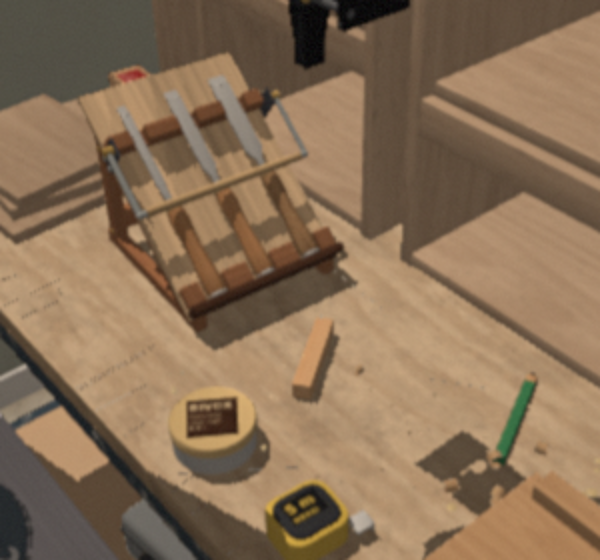

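The picture shows all three chisels in their lanes, with the bar down over them from (140,213) to (305,155). The finger touched the bar at z = 40 mm, which is the closed height. The offcut (313,360) and pencil (515,415) are where they were.

```bash
python3 -c "
from workcell import robot
print(robot.hand_in())"
```

```text
the job is handed in; nothing more can be done
None
```

I handed the job in at about 53 s: both chisels are in their matching lanes with their butts on the lip, the keeper bar is down over all three, the middle chisel is still in its lane, and the offcut, pencil and tape measure look undisturbed in the last picture; the spray can was outside it.

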